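# Find the clear board gap with a feeler blade

## Robot

A 6-joint arm with a two-finger parallel gripper is mounted at the origin on the work surface. World frame = base frame: x ahead of the robot, y to its left, z up, the work surface at z = 0. Lengths are in m, angles in rad, forces in N, time in s.
With the tool pointing down it reaches from about 0.325 to 0.85 m from the base axis. Payload 15.5 kg.
Tool frame: the origin (TCP) lies midway between the tips of the shut fingers; the grasp point (between the pads) lies 19 mm behind it; z points along the fingers, y is the direction in which the jaws open and shut (so a half turn about z gives the same grasp; the last joint's range is limited). The gripper opens to 91 mm and grips with 3 to 60 N. Pads are 32 mm wide; open, the fingers measure 118 mm over their backs; the gripper's body (76 mm by 178 mm) begins 60 mm behind the grasp point.
Start: joints at [1.161, 0.494, 1.345, -0, 1.302, -0.096], TCP at [0.193, 0.594, 0.179] pointing down, gripper open.
Joint ranges: [-2.91, 2.91], [-0.82, 2.16], [0.22, 2.67], [-1.22, 4.37], [0.12, 2.79], [-3.08, 3.08]. Speed limits (rad/s): [1.89, 1.89, 2.57, 3.01, 3.01, 3.01].

## Interface

Orientations are given as a unit quaternion [w, x, y, z].
In Python, from station import get_obs, capture, close_job, finder gives the robot as it stands.
- The arm moves only by the shell command python3 -m crank 'ROWS'. ROWS is JSON, a list that holds one entry, the list of rows, each a list of 7 numbers: the shift along the tool's x, y, z in mm, then the turn, a rotation vector about the tool's x, y, z in degrees, then the closure, from -1 (fully open) to 1 (shut). In form: [[[dx, dy, dz, wx, wy, wz, fingers], ...]]. A call has 1 to 10 rows; each row shifts and turns the commanded pose from where the row before left it, along the tool's axes as they then stand; what a row does not reach is not made up. A row lasts 1/12 s, in which the tool goes at most 41.7 mm and 7.16 degrees, less where a joint would pass 70% of its speed; a pose out of reach is approached as far as the arm can. A call with a gripper value outside its range is refused whole. The fingers move at their own pace and stop on an object; the grip force is fixed at half the most. Time passes only in rows, so rows that do not move let the fingers close. It gives the time, the measured TCP pose, the force and the opening at its end, in the units of the state.
- get_obs(): the state, without advancing time (a new reading comes with each control period).
- capture(name): name is "scene" or "side" or "wrist"; returns a dict with "color" (480x640x3 uint8, red, green, blue), "vfov" (degrees; the focal length in pixels is half the picture's height over the tangent of half this angle, whatever the lens; pixels are square), "cx", "cy" (the principal point, pixels), "eye" and "rotation" of the camera in the world. Camera axes: x right, y up, looking along -z (the intrinsics and any distortion apply to the point x, -y, -z); pixel columns grow to the right and rows downward; lengths in m; the calibration is good to about 2 mm. A picture is of the moment at which its call begins. There is no depth.
- close_job(): hands the job in, once; it reports no verdict.
Trained networks look in a picture, given as the dict that the camera call returned (one of the last four; its "shot" number tells which), for a name from the list of things; names that differ only in an ending like _2 or _b are one class to them, and where a whole thing is asked for, a point or a joint stands for the part that bears it (a point fixed in the world has none). Each returns a list of dicts, best first, with "conf" (0 to 1); they miss things now and then, are a little off and sometimes report something else, mostly with a low value. They report only what shows in the picture. A call takes as long as a camera call.
- finder.regions_of(query, picture): "pixels" (480x640 bool, what is visible of it) and "uv" ([column, row] in pixels, amid what is visible of it).
The state is a dict: "t": time; "qpos": joint angles; "qd": joint speeds; "joint_torque": joint torques, N m; "tool_pos": TCP position; "eef_rot": TCP orientation; "contact_force": force on the tool from outside, world axes, zero at the start; "wrist_torque": the same for the moment, N m; "width": finger opening in m.
Only numpy, scipy, OpenCV 4.12 (cv2) and the standard library are available. Lean on these libraries where they do the work, as an engineer would, in place of code of your own. Each camera call takes 0.05 s, during which the arm holds its last target. There are 200 camera calls.

## Task

Three gaps in the slatted worktop look alike, but two are pinched tight inside and only one is clear to its full depth. Take the red-handled feeler out of its holder and try its blade in all three gaps in turn, from the gap nearest the holder to the farthest, pushing gently in each until it slides home or jams and never forcing it; then leave it standing upright in the clear gap, fully home with its stop plate flat on the boards, and let go of it. Leave the glue bottle, tape measure and screwdriver where they are.

Things in the scene. Friction and masses are not known exactly. Their poses are not given: they have to be found in the camera images.
- feeler: loose feeler gauge, 130 g or so, standing in its holder. Red handle, black band, 30 (x) x 20 (y) x 50 mm tall, from 5 to 55 mm above the origin; grip it across its 20 mm thickness (y), around 30 mm above the origin. Under it a stop plate 36 x 26 x 5 mm; origin: centre of its underside. z points up, the blade to -z; half a turn about z changes nothing
- blade: the steel blade, rigidly fixed under the stop plate, same origin and axes as the feeler: 28 wide (x), 5 thick (y), 35 mm long below the origin, its lower edge fully rounded (radius 2.5 mm). More than 30 N on the blade inside a gap counts as forcing it
- blade_tip (a point): middle of the blade's lower edge, 35 mm below the feeler's origin
- holder: fixed dark wood block, 80 (x) x 70 (y) x 45 mm tall, origin at the centre of its underside; an upright slot in its top, 33 (x) x 9 (y) x 40 mm deep, in which the feeler hangs loosely by its stop plate
- panel: fixed slatted worktop sample lying on the bench: four boards side by side, 170 (along x) x 232 (y) x 45 mm tall, origin at the centre of its underside. Three gaps run along its x axis from end to end, 60 mm apart, each 8 mm wide and 40 mm deep; a dark dust strip 12 mm down hides the inside and offers no resistance
- gap_1 (a point): middle of the mouth of the gap nearest the holder (panel y = +60 mm), level with the board tops; axes as the panel's: x along the gap, y across it, z up. Which gap is clear changes each time: it takes all 35 mm of the blade, with 1.5 mm of play on each side
- gap_2 (a point): the same for the middle gap (local y = 0). The two other gaps are pinched to 2.5 mm all along by springy laths, 14 mm below the board tops: the blade jams there, and pushing on only bends the laths, about 3 N more for each mm
- gap_3 (a point): the same for the gap farthest from the holder (panel y = -60 mm)
- glue: bystander: loose yellow glue bottle with a red cap, 54 mm diameter, 100 mm tall, origin at the centre of its underside
- tape: bystander: loose orange tape measure, 65 x 36 x 60 mm tall, origin at the centre of its underside
- screwdriver: bystander: loose screwdriver lying on the bench, about 200 mm long along its x axis

How it is judged:
On the way, in this order (a step that is already met when the one before it is completed fails the run):
1. the feeler is drawn up out of its holder (height (world z) of blade_tip above 0.05 m), for 0.1 s.
2. the blade is tried in the nearest gap, down to the pinch or deeper (over 14.5 mm) (z of blade_tip in the frame of gap_1 below -0.0145 m and y of blade_tip in the frame of gap_1 between -0.005 and 0.005 m and x of blade_tip in the frame of gap_1 between -0.075 and 0.075 m), for 0.05 s.
3. the blade is tried in the middle gap, down to the pinch or deeper (over 14.5 mm) (z of blade_tip in the frame of gap_2 below -0.0145 m and y of blade_tip in the frame of gap_2 between -0.005 and 0.005 m and x of blade_tip in the frame of gap_2 between -0.075 and 0.075 m), for 0.05 s.
4. the blade is tried in the farthest gap, down to the pinch or deeper (over 14.5 mm) (z of blade_tip in the frame of gap_3 below -0.0145 m and y of blade_tip in the frame of gap_3 between -0.005 and 0.005 m and x of blade_tip in the frame of gap_3 between -0.075 and 0.075 m), for 0.05 s.
At the end, for the whole second after the job is handed in: the blade stands in the clear gap (a pinched one cannot take it), its tip 33 to 38 mm below the board tops, within 4 mm of the gap's centre line and 75 mm of its middle along it, tilted under 0.08 rad, in line with the gap within 0.15 rad, released and at rest (under 10 mm/s) (((z of blade_tip in the frame of gap_1 between -0.038 and -0.033 m and y of blade_tip in the frame of gap_1 between -0.004 and 0.004 m and x of blade_tip in the frame of gap_1 between -0.075 and 0.075 m) or (z of blade_tip in the frame of gap_2 between -0.038 and -0.033 m and y of blade_tip in the frame of gap_2 between -0.004 and 0.004 m and x of blade_tip in the frame of gap_2 between -0.075 and 0.075 m) or (z of blade_tip in the frame of gap_3 between -0.038 and -0.033 m and y of blade_tip in the frame of gap_3 between -0.004 and 0.004 m and x of blade_tip in the frame of gap_3 between -0.075 and 0.075 m)) and angle between feeler's own z axis and vertical below 0.08 rad and angle between the x axis of feeler and the x axis of panel, either way round below 0.15 rad and linear speed of feeler below 0.01 m/s); the robot touches nothing.
It fails at once if the blade, more than 5 mm inside a gap, is forced with over 30 N (contact force between blade and anything else above 30 N and height (world z) of blade_tip below 0.04 m).
It fails at once if the glue is moved by more than 30 mm (distance of glue from where it was at the start of the episode above 0.03 m).
It fails at once if the tape is moved by more than 30 mm (distance of tape from where it was at the start of the episode above 0.03 m).
It fails at once if the screwdriver is moved by more than 30 mm (distance of screwdriver from where it was at the start of the episode above 0.03 m).
It also fails if it takes over 64 s, if anything falls off the work surface, if the arm or the gripper's body presses on something with over 40 N, if the wrist force passes 120 N, or if a joint passes its speed limit or range.

## Working session

There is one attempt and no reset: what is moved stays moved. The work goes in short steps, Python scripts to look and compute and a shell command to move; the robot and the scene stay as the last step left them, time stands still between calls to the robot, and variables do not carry over. Pictures are saved under pics/ and viewed, on a budget of 10 in all, crops included, one or two more only if the job needs it, and the job is handed in when it is done.

```bash
mkdir -p pics; ls
cat > h.py <<'E'
import numpy as np, cv2
from station import get_obs, capture, close_job, finder
def ray(p,uv):
    f=240/np.tan(np.radians(p["vfov"])/2)
    d=np.array([(uv[0]-p["cx"])/f,-(uv[1]-p["cy"])/f,-1.]); d=np.array(p["rotation"])@d
    return np.array(p["eye"]),d
def onz(p,uv,z):
    e,d=ray(p,uv); return e+d*(z-e[2])/d[2]
def proj(p,X):
    f=240/np.tan(np.radians(p["vfov"])/2)
    c=np.array(p["rotation"]).T@(np.array(X)-p["eye"]); return [p["cx"]-f*c[0]/c[2],p["cy"]+f*c[1]/c[2]]
def save(p,n): cv2.imwrite("pics/"+n+".png",p["color"][:,:,::-1])
E
python3 - <<'E'
from h import *
o=get_obs();print(o)
for c in("scene","side","wrist"):
    p=capture(c);save(p,c+"0");print(c,{k:v for k,v in p.items() if k!="color"})
    for q in("feeler","holder","panel","glue","tape","screwdriver"):
        for r in finder.regions_of(q,p)[:2]: print(q,r["conf"],r["uv"],r["pixels"].sum(),onz(p,r["uv"],.045))
E
```

```text
pics
{'t': 0.0, 'qpos': array([ 1.16147784e+00,  4.94175151e-01,  1.34612723e+00, -1.50865200e-05,
        1.30248619e+00, -9.54991774e-02]), 'qd': array([-0.00079883,  0.0013923 , -0.00037477, -0.00160114,  0.0008753 ,
       -0.00087102]), 'joint_torque': array([-1.34928581e-03, -8.78840518e+01, -3.81850576e+01,  7.09793949e-02,
        5.32148033e-02, -1.02121935e-04]), 'tool_pos': array([0.19276925, 0.59409237, 0.1785446 ]), 'eef_rot': array([-1.42290959e-04,  1.56264570e-01,  9.87715053e-01, -5.80828384e-04]), 'contact_force': array([ 0.47276884, -0.63666837, -0.06723879]), 'wrist_torque': array([-0.02201032, -0.00454088, -0.01092348]), 'width': 0.09105185245359983}
scene {'vfov': 50.02553786395243, 'cx': 315.57533648054635, 'cy': 249.22411363990972, 'eye': array([ 1.16227583, -0.40569904,  0.73384483]), 'rotation': array([0.80603174, 0.39286063, 0.1882472 , 0.40066988]), 'shot': 1}Traceback (most recent call last):
  File "<stdin>", line 6, in <module>
  File "h.py", line 8, in onz
    e,d=ray(p,uv); return e+d*(z-e[2])/d[2]
        ~~~^^^^^^
  File "h.py", line 5, in ray
    d=np.array([(uv[0]-p["cx"])/f,-(uv[1]-p["cy"])/f,-1.]); d=np.array(p["rotation"])@d
                                                              ~~~~~~~~~~~~~~~~~~~~~~~^~
ValueError: matmul: Input operand 1 has a mismatch in its core dimension 0, with gufunc signature (n?,k),(k,m?)->(n?,m?) (size 3 is different from 4)
```

```bash
sed -i 's/np.array(p\["rotation"\])/RM(p)/; 1a from scipy.spatial.transform import Rotation as R\ndef RM(p): q=p["rotation"]; return R.from_quat([q[1],q[2],q[3],q[0]]).as_matrix()' h.py
python3 - <<'E'
from h import *
for c in("scene","side","wrist"):
    p=capture(c);save(p,c+"0");print(c,{k:v for k,v in p.items() if k!="color"})
    for q in("feeler","holder","panel","glue","tape","screwdriver"):
        for r in finder.regions_of(q,p)[:2]: print(q,r["conf"],r["uv"],r["pixels"].sum(),onz(p,r["uv"],.045).round(3))
E
```

```text
scene {'vfov': 50.02553786395243, 'cx': 315.57533648054635, 'cy': 249.22411363990972, 'eye': array([ 1.16227583, -0.40569904,  0.73384483]), 'rotation': array([0.80603174, 0.39286063, 0.1882472 , 0.40066988]), 'shot': 2}
feeler 0.68 [362.3, 212.7] 352 [0.431 0.304 0.045]
feeler 0.52 [365.4, 234.6] 1048 [0.501 0.252 0.045]
holder 0.82 [362.2, 232.8] 1068 [0.491 0.251 0.045]
panel 0.92 [235.9, 314.6] 10282 [ 0.543 -0.108  0.045]
glue 0.66 [406.6, 306.0] 1225 [0.717 0.163 0.045]
tape 0.97 [353.9, 184.0] 513 [0.32  0.374 0.045]
screwdriver 0.96 [480.4, 288.4] 562 [0.77  0.316 0.045]
side {'vfov': 51.149206602686725, 'cx': 317.5670434880855, 'cy': 242.89878103114964, 'eye': array([ 0.455698  , -0.53426963,  0.67539807]), 'rotation': array([ 0.91822517,  0.39439   , -0.01428807, -0.03339048]), 'shot': 3}
feeler 0.66 [291.3, 184.2] 499 [0.462 0.309 0.045]
holder 0.97 [293.5, 205.8] 1324 [0.464 0.238 0.045]
panel 0.71 [340.8, 365.2] 16916 [ 0.519 -0.132  0.045]
glue 0.71 [423.3, 179.4] 538 [0.74  0.306 0.045]
glue 0.63 [424.4, 221.2] 1284 [0.712 0.173 0.045]
tape 0.64 [217.4, 172.2] 937 [0.306 0.363 0.045]
screwdriver 0.78 [417.9, 178.8] 638 [0.729 0.309 0.045]
screwdriver 0.68 [341.5, 367.0] 16957 [ 0.519 -0.135  0.045]
wrist {'vfov': 71.2242426783291, 'cx': 318.65382639002246, 'cy': 230.86516003901892, 'eye': array([0.12670991, 0.6170439 , 0.38465374]), 'rotation': array([ 0.80267565, -0.10122069, -0.07347856,  0.58315271]), 'shot': 4}
```

View pics/scene0.png

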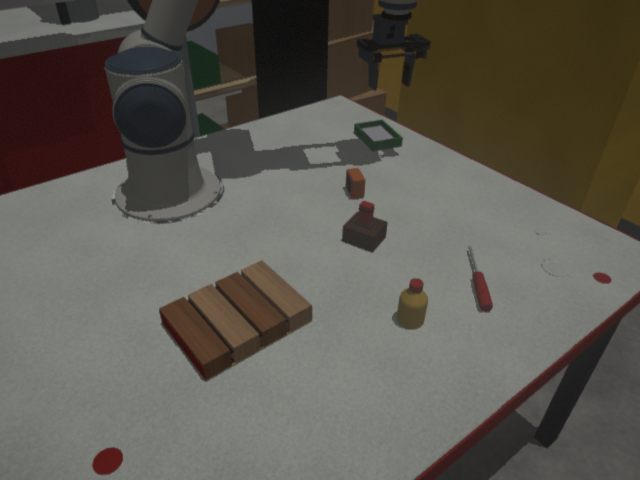

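View pics/wrist0.png

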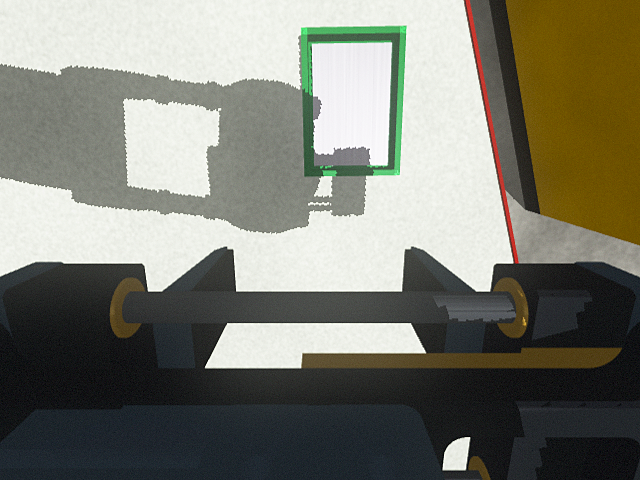

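View pics/side0.png

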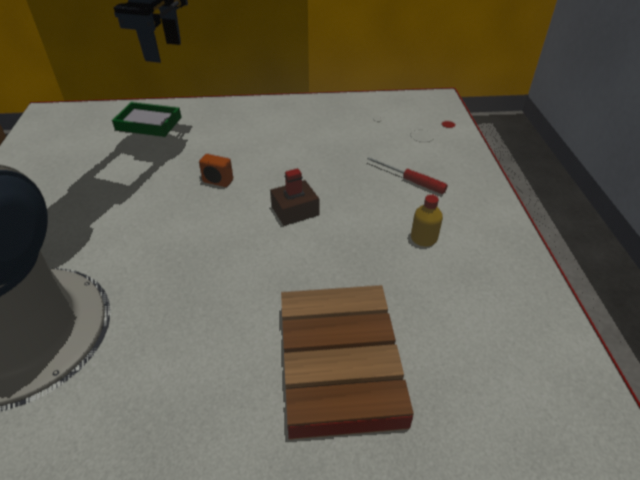

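```bash
cat >> h.py <<'E'
from scipy.optimize import minimize
def box(x,y,yaw,sx,sy,z0,z1):
    c,s=np.cos(yaw),np.sin(yaw)
    return [[x+c*a*sx/2-s*b*sy/2,y+s*a*sx/2+c*b*sy/2,z] for a in(-1,1) for b in(-1,1) for z in(z0,z1)]
def sil(p,B,S=4):
    h=cv2.convexHull((np.array([proj(p,X) for X in B])*S).astype(np.float32)).astype(np.int32)
    m=np.zeros((480*S,640*S),np.uint8); cv2.fillConvexPoly(m,h,1); return cv2.resize(m.astype(np.float32),(640,480),interpolation=cv2.INTER_AREA)
def fit(views,x0,sx,sy,z0,z1):
    def cost(v):
        t=0
        for p,m in views:
            s=sil(p,box(v[0],v[1],v[2],sx,sy,z0,z1)); t+=1-np.minimum(s,m).sum()/np.maximum(s,m).sum()
        return t
    best=min((minimize(cost,[x0[0],x0[1],w],method="Nelder-Mead",options=dict(initial_simplex=[[x0[0],x0[1],w],[x0[0]+.02,x0[1],w],[x0[0],x0[1]+.02,w],[x0[0],x0[1],w+.2]],maxiter=120)) for w in (x0[2]-.3,x0[2],x0[2]+.3)),key=lambda r:r.fun)
    return best.x,best.fun
E
python3 - <<'E'
from h import *
P=[capture("scene"),capture("side")]
def ms(q,k=0): return [(p,finder.regions_of(q,p)[k]["pixels"].astype(np.float32)) for p in P]
print("panel",fit(ms("panel"),[.53,-.11,0],.17,.232,0,.045))
V=ms("holder")
F=ms("feeler")
for (p,m),(q,f) in zip(V,F): print(m.sum(),f.sum(), (m*f).sum())
V=[(p,np.clip(m+(f if f.sum()<800 else 0),0,1)) for (p,m),(_,f) in zip(V,F)]
print("holder",fit(ms("holder"),[.47,.24,0],.08,.07,0,.045))
print("handle",[ (p["shot"],onz(p,finder.regions_of("feeler",p)[0]["uv"],.078)) for p in P])
E
```

```text
panel (array([ 0.52266354, -0.09809421,  0.01311885]), np.float64(0.059152185916900635))
1075.0 385.0 3.0
16934.0 467.0 0.0
holder (array([0.46957428, 0.27911129, 0.37982792]), np.float64(1.1844985485076904))
handle [(5, array([0.47539187, 0.26393183, 0.078     ])), (6, array([0.46318572, 0.26975489, 0.078     ]))]
```

```bash
cat >> h.py <<'E'
def TR():
    o=get_obs();q=o["eef_rot"];return np.array(o["tool_pos"]),R.from_quat([q[1],q[2],q[3],q[0]]),o
def yawy():  # world yaw of tool y axis
    _,r,_=TR();y=r.as_matrix()[:,1];return np.arctan2(y[1],y[0])
def go(xyz,yaw):
    """shift (tool mm) and turn (deg) to bring TCP to xyz, tool down with tool y at yaw (mod pi)"""
    p,r,o=TR();M=r.as_matrix()
    b=[]
    for k in(0,np.pi):
        y=np.array([np.cos(yaw+k),np.sin(yaw+k),0]);z=np.array([0,0,-1.]);T=np.c_[np.cross(y,z),y,z]
        b.append((R.from_matrix(M.T@T).as_rotvec(degrees=True)))
    w=min(b,key=np.linalg.norm)
    print("tcp",p.round(4),"yawy",round(yawy(),4),"shift",(M.T@(np.array(xyz)-p)*1000).round(1),"turn",w.round(2),"other",[x.round(1) for x in b],"q6",o["qpos"][5].round(3))
E
python3 - <<'E'
from h import *
P=[capture("scene"),capture("side")]
V=[]
for p in P:
    for r in finder.regions_of("holder",p):
        m=r["pixels"]
        if 800<m.sum()<2000: V.append((p,m.astype(np.float32)));break
print(len(V),"holder",fit(V,[.468,.267,0],.08,.07,0,.045))
p=capture("wrist");t,r,o=TR();M=r.as_matrix()
print(M.round(3),M.T@(p["eye"]-t),"camaxes in tool",(M.T@RM(p)).round(3))
go([.468,.267,.22],np.pi/2); go([.468,.267,.22],np.pi/2+.4)
E
```

```text
2 holder (array([0.46839652, 0.27803407, 0.36177661]), np.float64(0.40386641025543213))
[[-0.951  0.309 -0.   ]
 [ 0.309  0.951 -0.   ]
 [ 0.    -0.    -1.   ]] [ 0.06993814  0.00103525 -0.20552856] camaxes in tool [[-0.     0.969  0.248]
 [ 1.     0.     0.   ]
 [ 0.     0.248 -0.969]]
tcp [0.1929 0.5945 0.1791] yawy 1.257 shift [-362.7 -226.6  -40.9] turn [ -0.    -0.   -17.98] other [array([ -0.,  -0., -18.]), array([ -0.,   0., 162.])] q6 -0.096
tcp [0.1929 0.5945 0.1791] yawy 1.257 shift [-362.7 -226.6  -40.9] turn [ -0.   -0.  -40.9] other [array([ -0. ,  -0. , -40.9]), array([ -0. ,   0. , 139.1])] q6 -0.096
```

```bash
python3 -m crank '[[[0,0,-10,0,0,-6.4,-1],[0,0,-10,0,0,-6.4,-1],[0,0,-10,0,0,-6.4,-1],[0,0,-10,0,0,-6.4,-1],[0,0,-10,0,0,-6.4,-1],[0,0,-10,0,0,-6.6,-1],[0,0,0,0,0,0,-1]]]'
python3 -c "
from h import *
go([.524,.29,.25],np.pi/2+.36)"
```

```text
t: 2.58
tool_pos: [0.1933, 0.5953, 0.241]
eef_rot: [0.001, -0.182, 0.983, 0.001]
contact_force: [-0.4, -0.8, 0.3]
width: 0.0915
tcp [0.1933 0.5953 0.241 ] yawy 1.9369 shift [-199.5 -403.5   -9.4] turn [0.12 0.12 0.35] other [array([0.1, 0.1, 0.3]), array([  -0.2,    0.2, -179.7])] q6 -0.775
```

```bash
python3 -m crank '[[[-16,-32,-1,0,0,0,-1],[-16,-32,-1,0,0,0,-1],[-16,-32,-1,0,0,0,-1],[-16,-32,-1,0,0,0,-1],[-16,-32,-1,0,0,0,-1],[-16,-32,-1,0,0,0,-1],[-16,-32,-1,0,0,0,-1],[-16,-32,-1,0,0,0,-1],[-16,-32,-1,0,0,0,-1],[-16,-32,-1,0,0,0,-1]]]'
python3 -m crank '[[[-16,-32,0,0,0,0,-1],[-16,-32,0,0,0,0,-1],[-7.5,-20,0,0,0,0.3,-1],[0,0,0,0,0,0,-1],[0,0,0,0,0,0,-1]]]'
python3 - <<'E'
from h import *
p=capture("wrist");save(p,"wrist1")
for q in("feeler","holder"):
    for r in finder.regions_of(q,p)[:2]: print(q,r["conf"],r["uv"],r["pixels"].sum(),onz(p,r["uv"],.045).round(3))
m=[r for r in finder.regions_of("holder",p)]
go([.468,.267,.2],np.pi/2+.36)
E
```

```text
t: 3.42
tool_pos: [0.4563, 0.3498, 0.2487]
eef_rot: [-0.0, -0.177, 0.984, -0.0]
contact_force: [0.5, 0.5, 0.1]
width: 0.0913
t: 3.83
tool_pos: [0.5223, 0.2856, 0.2483]
eef_rot: [-0.0, -0.174, 0.985, -0.0]
contact_force: [-0.8, 1.5, -0.7]
width: 0.0911
feeler 0.71 [330.1, 159.0] 685 [0.467 0.281 0.045]
holder 0.75 [317.0, 153.7] 3203 [0.467 0.264 0.045]
tcp [0.5212 0.2873 0.249 ] yawy 1.9253 shift [56.9 -0.6 49. ] turn [ 0.01 -0.02 -0.31] other [array([ 0. , -0. , -0.3]), array([ -0. ,  -0. , 179.7])] q6 -1.522
```

View pics/wrist1.png

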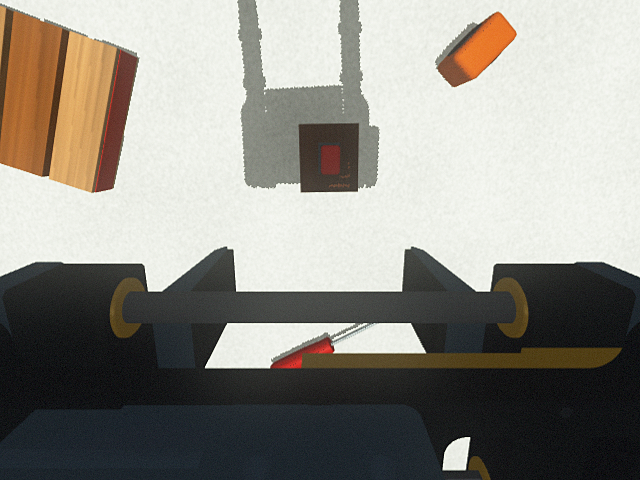

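```bash
cat > red.py <<'E'
from h import *
def red(p,c):
    h=cv2.cvtColor(p["color"],cv2.COLOR_RGB2HSV);m=((h[...,0]<8)|(h[...,0]>172))&(h[...,1]>140)&(h[...,2]>90)
    n,l,s,ce=cv2.connectedComponentsWithStats(m.astype(np.uint8))
    i=min([i for i in range(1,n) if s[i,4]>60],key=lambda i:np.hypot(*(ce[i]-c)))
    print("bbox",s[i],ce[i]);return (l==i),ce[i]
E
python3 - <<'E'
from red import *
p=capture("wrist")
m,c=red(p,(330,159))
r=cv2.minAreaRect(np.argwhere(m)[:,::-1].astype(np.float32));print(r)
b=cv2.boxPoints(r);W=np.array([onz(p,u,.1) for u in b]);print(W.round(4),W.mean(0),[np.linalg.norm(W[i]-W[i-1]) for i in range(4)],[np.arctan2(*(W[i]-W[i-1])[1::-1]) for i in range(4)])
for r in finder.regions_of("holder",p):
    if r["conf"]>.5:
        f=fit([(p,cv2.morphologyEx((r["pixels"]|m).astype(np.uint8),cv2.MORPH_CLOSE,np.ones((9,9))).astype(np.float32))],[.467,.267,.36],.08,.07,0,.045);print("holder",f)
go([W.mean(0)[0],W.mean(0)[1],.13],np.pi/2+.355)
E
```

```text
bbox [319 146  19  29 502] [328.15139442 159.19920319]
((328.0, 160.0), (28.0, 18.0), 90.0)
[[0.4566 0.2649 0.1   ]
 [0.4502 0.2822 0.1   ]
 [0.4768 0.2924 0.1   ]
 [0.4833 0.2747 0.1   ]] [0.46673439 0.27855722 0.1       ] [np.float64(0.0284104425336655), np.float64(0.01846226011485006), np.float64(0.028413272992411663), np.float64(0.018840610154837845)] [np.float64(-2.787203790545468), np.float64(1.9249287373255075), np.float64(0.3677052153541299), np.float64(-1.216675289141831)]
holder (array([0.46730192, 0.27932023, 0.35313287]), np.float64(0.020761549472808838))
tcp [0.5213 0.2874 0.2491] yawy 1.926 shift [ 54.2  10.7 119.1] turn [ 0.   -0.    0.01] other [array([ 0., -0.,  0.]), array([   0.,    0., -180.])] q6 -1.523
```

```bash
python3 -m crank '[[[27,5.5,0,0,0,0,-1],[27.3,5.5,0,0,0,0,-1],[0,0,30,0,0,0,-1],[0,0,30,0,0,0,-1],[0,0,30,0,0,0,-1],[0,0,10,0,0,0,-1],[0,0,0,0,0,0,-1]]]'
python3 - <<'E'
from h import *
p=capture("wrist");save(p,"wrist2");go([.4672,.2791,.056],np.pi/2+.354)
E
```

```text
t: 4.72
tool_pos: [0.4656, 0.2778, 0.1473]
eef_rot: [-0.002, -0.177, 0.984, -0.0]
contact_force: [-0.6, 0.2, -0.4]
width: 0.0911
tcp [0.4668 0.2782 0.1491] yawy 1.9257 shift [-0.9  0.7 93.1] turn [-0.01 -0.09  0.05] other [array([-0. , -0.1,  0.1]), array([ 1.000e-01, -0.000e+00, -1.799e+02])] q6 -1.498
```

View pics/wrist2.png

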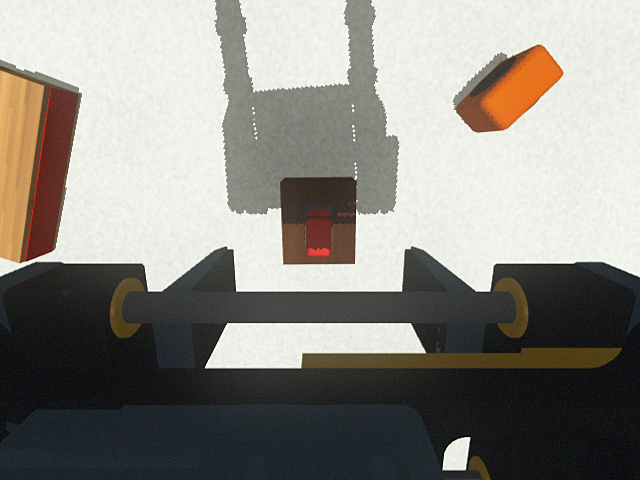

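```bash
python3 -m crank '[[[-0.8,0.5,23,0,0,0,-1],[0,0,23,0,0,0,-1],[0,0,23,0,0,0,-1],[0,0,15,0,0,0,-1],[0,0,8,0,0,0,-1],[0,0,0,0,0,0,-1],[0,0,0,0,0,0,-1]]]'
python3 -m crank '[[[0,0,0,0,0,0,1],[0,0,0,0,0,0,1],[0,0,0,0,0,0,1],[0,0,0,0,0,0,1],[0,0,0,0,0,0,1],[0,0,0,0,0,0,1],[0,0,0,0,0,0,1],[0,0,0,0,0,0,1],[0,0,0,0,0,0,1]]]'
```

```text
t: 5.35
tool_pos: [0.4686, 0.2793, 0.0584]
eef_rot: [0.001, -0.176, 0.984, 0.0]
contact_force: [0.0, -0.3, 0.7]
width: 0.0914
t: 6.1
tool_pos: [0.4677, 0.2788, 0.0571]
eef_rot: [-0.0, -0.176, 0.984, -0.0]
contact_force: [1.0, 0.4, 0.1]
width: 0.0342
```

```bash
python3 -m crank '[[[0,0,0,0,0,0,1],[0,0,0,0,0,0,1],[0,0,0,0,0,0,1],[0,0,0,0,0,0,1],[0,0,0,0,0,0,1],[0,0,0,0,0,0,1]]]'
```

```text
t: 6.6
tool_pos: [0.4677, 0.2788, 0.0571]
eef_rot: [-0.0, -0.176, 0.984, -0.0]
contact_force: [-0.4, -0.6, -0.2]
width: 0.0194
```

```bash
python3 -m crank '[[[0,0,-10,0,0,0,1],[0,0,-20,0,0,0,1],[0,0,-20,0,0,0,1],[0,0,-25,0,0,0,1],[0,0,-30,0,0,0,1],[0,0,-30,0,0,0,1],[0,0,-30,0,0,0,1],[0,0,-25,0,0,0,1],[0,0,0,0,0,0,1]]]'
python3 -m crank '[[[0,0,0,0,0,6.5,1],[0,0,0,0,0,6.5,1],[0,0,0,0,0,6.5,1],[0,0,0,0,0,0,1],[0,0,0,0,0,0,1]]]'
python3 -c "
from h import *
go([.605,-.09,.25],np.pi/2+.013)"
```

```text
t: 7.35
tool_pos: [0.4697, 0.2798, 0.2529]
eef_rot: [0.004, -0.176, 0.984, 0.001]
contact_force: [0.9, -0.5, -0.2]
width: 0.0196
t: 7.77
tool_pos: [0.4675, 0.2787, 0.2471]
eef_rot: [-0.0, -0.009, 1.0, -0.0]
contact_force: [-0.3, -0.4, -1.4]
width: 0.0196
tcp [0.4675 0.2787 0.2471] yawy 1.5887 shift [-130.9 -371.1   -2.9] turn [-0.01 -0.02  0.28] other [array([-0. , -0. ,  0.3]), array([   0. ,   -0. , -179.7])] q6 -1.161
```

```bash
python3 -m crank '[[[-13,-35,0,0,0,0,1],[-13,-37,0,0,0,0,1],[-13,-37,0,0,0,0,1],[-13,-37,0,0,0,0,1],[-13,-37,0,0,0,0,1],[-13,-37,0,0,0,0,1],[-13,-37,0,0,0,0,1],[-13,-37,0,0,0,0,1],[-13,-37,0,0,0,0,1],[-13,-37,0,0,0,0,1]]]'
python3 -m crank '[[[0,0,0,0,0,0.3,1],[0,0,0,0,0,0,1],[0,0,0,0,0,0,1]]]'
python3 - <<'E'
from h import *
p=capture("wrist");save(p,"wrist3");t,_,_=TR();print(t,yawy())
for r in finder.regions_of("panel",p)[:2]: print(r["conf"],r["uv"],r["pixels"].sum())
E
```

```text
t: 8.6
tool_pos: [0.6032, -0.0892, 0.2471]
eef_rot: [-0.0, -0.009, 1.0, 0.0]
contact_force: [0.5, 0.7, -1.6]
width: 0.0196
t: 8.85
tool_pos: [0.6027, -0.0871, 0.2468]
eef_rot: [-0.0, -0.006, 1.0, 0.0]
contact_force: [0.5, 1.0, -2.0]
width: 0.0196
[ 0.60259518 -0.08657103  0.24701844] 1.58252997287879
0.9 [311.2, 128.9] 30046
```

View pics/wrist3.png

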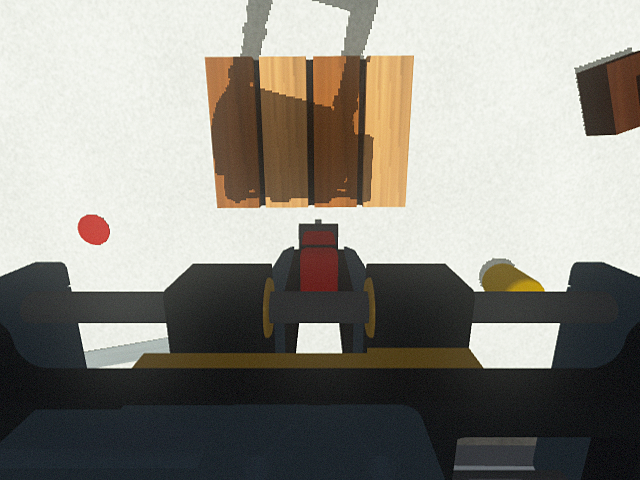

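```bash
cat > gaps.py <<'E'
from h import *
def gaps(p,cols,r0=65,r1=200):
    g=p["color"].astype(float).mean(2);out=[]
    for c0,c1 in cols:   # col at r0, r1
        W=[]
        for r in range(r0,r1):
            c=int(round(c0+(c1-c0)*(r-r0)/(r1-r0)));s=g[r,c-9:c+10];b=min(np.median(s[:5]),np.median(s[-5:]))
            w=np.clip(b*.7-s,0,None)
            if w.sum()>0:W.append(onz(p,[c-9+(w*np.arange(19)).sum()/w.sum(),r],.045)[:2])
        W=np.array(W);a=np.polyfit(W[:,0],W[:,1],1);e=W[:,1]-np.polyval(a,W[:,0]);k=abs(e)<.002;a=np.polyfit(W[k,0],W[k,1],1)
        out.append(a);print("gap slope %.4f y(.52) %.4f rms %.4f n %d"%(a[0],np.polyval(a,.5227),e[k].std(),k.sum()))
    return out
E
python3 - <<'E'
from gaps import *
p=capture("wrist")
print(p["color"][130,250:275].mean(1).round(),p["color"][130,300:322].mean(1).round())
gaps(p,[(259,263),(310,311),(363,360)])
r=finder.regions_of("panel",p)[0]
print(fit([(p,r["pixels"].astype(np.float32))],[.5227,-.098,.013],.17,.232,0,.045))
t,_,_=TR()
for d in (.047,.012): print("proj tip/origin",proj(p,t-[0,0,d]))
go([.5227,-.038,.2],np.pi/2+.013)
print(p["eye"])
E
```

```text
[60. 56. 59. 63. 65. 59. 43. 39. 40. 38. 34. 60. 80. 81. 82. 80. 78. 81.
 77. 81. 82. 83. 86. 86. 87.] [73. 69. 73. 77. 73. 74. 36. 29. 36. 36. 27. 32. 36. 56. 54. 57. 54. 57.
 55. 61. 53. 60.]
gap slope 0.0143 y(.52) -0.1556 rms 0.0008 n 122
gap slope 0.0213 y(.52) -0.0969 rms 0.0005 n 135
gap slope 0.0041 y(.52) -0.0378 rms 0.0011 n 89
(array([ 0.52225838, -0.09690821,  0.01744481]), np.float64(0.012045681476593018))
proj tip/origin [np.float64(317.4007633998132), np.float64(237.17196794024866)]
proj tip/origin [np.float64(317.2249215114816), np.float64(250.86764066200257)]
tcp [ 0.6028 -0.0862  0.2473] yawy 1.5822 shift [79.5 49.1 47.3] turn [ 0.    0.   -0.09] other [array([ 0. ,  0. , -0.1]), array([  0. ,  -0. , 179.9])] q6 -1.822
[ 0.53309803 -0.08609288  0.4527047 ]
```

```bash
python3 -m crank '[[[20,12,0,0,0,-0.3,1],[20,12,0,0,0,0,1],[20,12,10,0,0,0,1],[20,13,20,0,0,0,1],[0,0,30,0,0,0,1],[0,0,30,0,0,0,1],[0,0,30,0,0,0,1],[0,0,20,0,0,0,1],[0,0,0,0,0,0,1],[0,0,0,0,0,0,1]]]'
python3 - <<'E'
from h import *
p=capture("wrist");t,_,_=TR();print(t,yawy());go([.5213,-.037,.102],np.pi/2+.0174)
q=capture("side")
a=cv2.resize(p["color"][20:260,220:420],None,fx=2,fy=2)
b=cv2.resize(q["color"][230:430,270:430],None,fx=2.4,fy=2.4)
cv2.imwrite("pics/c4.png",np.hstack([a,b])[:,:,::-1])
E
```

```text
t: 9.88
tool_pos: [0.5219, -0.0387, 0.1071]
eef_rot: [-0.001, -0.008, 1.0, 0.0]
contact_force: [0.8, 1.0, -1.0]
width: 0.0196
[ 0.52284937 -0.03901092  0.1081533 ] 1.5861608951542479
tcp [ 0.5228 -0.039   0.1082] yawy 1.5862 shift [1.5 2.  6.2] turn [-0.01  0.04 -0.12] other [array([-0. ,  0. , -0.1]), array([1.000e-01, 0.000e+00, 1.799e+02])] q6 -1.775
```

View pics/c4.png

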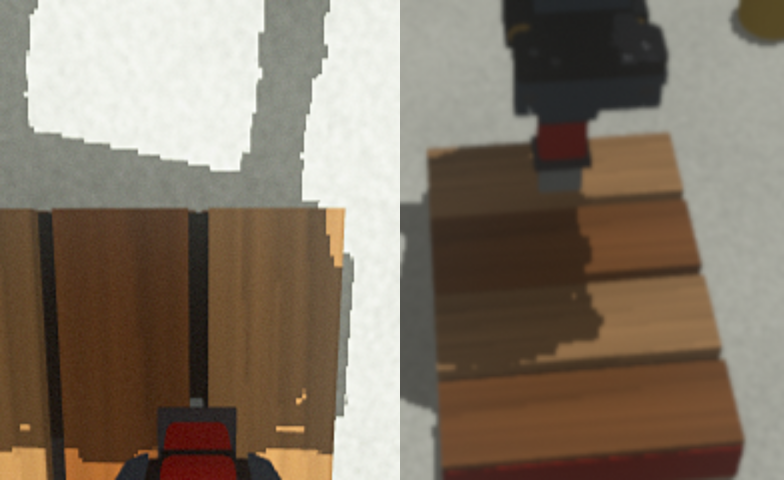

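Run:
```python
from gaps import *
p=capture("wrist")
a=gaps(p,[(319,318)],130,215)
for r in (150,200,215,219,220,221,222,223): print(r,p["color"][r,308:330].mean(1).round().astype(int).tolist())
t,_,_=TR();print(t,[np.polyval(x,t[0]) for x in a]);print(proj(p,t-[.014,0,.047]),proj(p,t-[.014,0,.045]))
```

```text
gap slope 0.0176 y(.52) -0.0373 rms 0.0003 n 85
150 [55, 55, 58, 58, 58, 65, 63, 38, 28, 40, 33, 35, 33, 33, 27, 27, 35, 84, 84, 85, 84, 88]
200 [46, 51, 45, 55, 45, 53, 54, 28, 22, 29, 31, 19, 24, 25, 23, 24, 20, 73, 82, 75, 80, 78]
215 [47, 52, 46, 48, 49, 52, 57, 31, 25, 29, 24, 22, 21, 28, 26, 21, 28, 73, 71, 74, 76, 72]
219 [53, 46, 46, 51, 49, 54, 54, 69, 66, 63, 65, 68, 72, 37, 24, 23, 26, 74, 74, 73, 74, 77]
220 [48, 48, 47, 52, 54, 49, 55, 80, 78, 77, 79, 79, 85, 51, 28, 20, 20, 74, 74, 79, 73, 82]
221 [41, 48, 47, 52, 42, 46, 53, 75, 77, 80, 75, 78, 84, 51, 21, 20, 23, 72, 76, 74, 75, 78]
222 [49, 47, 43, 51, 45, 49, 52, 81, 84, 73, 82, 81, 88, 50, 19, 20, 25, 76, 81, 77, 78, 78]
223 [41, 46, 43, 46, 41, 51, 41, 52, 58, 53, 57, 56, 59, 37, 31, 27, 29, 54, 56, 59, 60, 58]
[ 0.5234669  -0.03929114  0.10876629] [np.float64(-0.037304154904846884)]
[np.float64(317.5040423374863), np.float64(219.56045597120567)] [np.float64(317.4941236960458), np.float64(220.1289268859307)]
```

```bash
python3 -m crank '[[[0,1.8,4,0,0,0,1],[0,0,4,0,0,0,1],[0,0,4,0,0,0,1],[0,0,0,0,0,0,1],[0,0,0,0,0,0,1],[0,0,0,0,0,0,1]]]'
python3 - <<'E'
from gaps import *
p=capture("wrist");a=gaps(p,[(319,318)],130,205)
t,_,o=TR();print(t,yawy(),[np.polyval(x,t[0]) for x in a],o["contact_force"])
E
```

```text
t: 10.53
tool_pos: [0.5223, -0.0375, 0.0951]
eef_rot: [-0.0, -0.007, 1.0, 0.0]
contact_force: [0.5, 0.6, -0.7]
width: 0.0194
gap slope -0.0032 y(.52) -0.0378 rms 0.0006 n 67
[ 0.52243204 -0.03756376  0.09521312] 1.5850768759439815 [np.float64(-0.03784591263256299)] [ 0.78668292  0.05027054 -1.62265533]
```

```bash
python3 -m crank '[[[0,0.1,1.5,0,0,0,1],[0,0,1.5,0,0,0,1],[0,0,1.5,0,0,0,1],[0,0,1.5,0,0,0,1],[0,0,1.5,0,0,0,1],[0,0,1.5,0,0,0,1],[0,0,0,0,0,0,1],[0,0,0,0,0,0,1]]]'
python3 -m crank '[[[0,0,1,0,0,0,1],[0,0,1,0,0,0,1],[0,0,1,0,0,0,1],[0,0,1,0,0,0,1],[0,0,1,0,0,0,1],[0,0,1,0,0,0,1],[0,0,0,0,0,0,1],[0,0,0,0,0,0,1]]]'
```

```text
t: 11.25
tool_pos: [0.5223, -0.0374, 0.086]
eef_rot: [-0.0, -0.007, 1.0, 0.0]
contact_force: [0.8, -0.5, -1.4]
width: 0.0196
t: 11.92
tool_pos: [0.5223, -0.0374, 0.0801]
eef_rot: [-0.0, -0.007, 1.0, 0.0]
contact_force: [0.4, 0.2, -0.1]
width: 0.02
```

```bash
python3 -m crank '[[[0,0,1,0,0,0,1],[0,0,1,0,0,0,1],[0,0,1,0,0,0,1],[0,0,0,0,0,0,1],[0,0,0,0,0,0,1],[0,0,0,0,0,0,1]]]'; python3 -m crank '[[[0,0,0.7,0,0,0,1],[0,0,0.5,0,0,0,1],[0,0,0,0,0,0,1],[0,0,0,0,0,0,1]]]'
```

```text
t: 12.42
tool_pos: [0.5224, -0.0374, 0.0771]
eef_rot: [0.0, -0.007, 1.0, 0.0]
contact_force: [-0.1, 0.6, 0.1]
width: 0.0199
t: 12.75
tool_pos: [0.5225, -0.0374, 0.076]
eef_rot: [0.0, -0.007, 1.0, -0.0]
contact_force: [0.6, -0.1, 1.7]
width: 0.0196
```

```bash
python3 -m crank '[[[0,0,0.7,0,0,0,1],[0,0,0.7,0,0,0,1],[0,0,0,0,0,0,1],[0,0,0,0,0,0,1],[0,0,0,0,0,0,1]]]'; python3 -m crank '[[[0,0,0.7,0,0,0,1],[0,0,0.6,0,0,0,1],[0,0,0,0,0,0,1],[0,0,0,0,0,0,1]]]'
```

```text
t: 13.17
tool_pos: [0.5225, -0.0374, 0.0747]
eef_rot: [0.0, -0.007, 1.0, -0.0]
contact_force: [-0.7, -0.3, 6.1]
width: 0.0197
t: 13.5
tool_pos: [0.5226, -0.0375, 0.0735]
eef_rot: [0.0, -0.007, 1.0, -0.0]
contact_force: [-1.1, -0.7, 9.0]
width: 0.02
```

```bash
python3 -m crank '[[[0,0,-4,0,0,0,1],[0,0,-8,0,0,0,1],[0,0,-10,0,0,0,1],[0,0,-5,0,0,0,1],[0,-20,0,0,0,-0.15,1],[0,-20,0,0,0,0,1],[0,-20,0,0,0,0,1],[0,0,0,0,0,0,1],[0,0,0,0,0,0,1],[0,0,0,0,0,0,1]]]'
python3 - <<'E'
from gaps import *
p=capture("wrist");a=gaps(p,[(319,318)],130,205)
for r in (190,220): print(r,p["color"][r,308:330].mean(1).round().astype(int).tolist())
t,_,o=TR();print(t,yawy(),[np.polyval(x,t[0]) for x in a],o["contact_force"])
E
```

```text
t: 14.33
tool_pos: [0.5232, -0.097, 0.1004]
eef_rot: [-0.0, -0.008, 1.0, 0.0]
contact_force: [0.8, 0.0, -0.6]
width: 0.02
gap slope 0.0209 y(.52) -0.0971 rms 0.0006 n 53
190 [70, 73, 74, 68, 46, 27, 13, 22, 22, 27, 20, 22, 28, 24, 41, 50, 58, 52, 50, 53, 49, 56]
220 [70, 70, 69, 68, 58, 24, 18, 84, 82, 77, 77, 78, 79, 45, 41, 53, 50, 47, 43, 49, 55, 50]
[ 0.52318363 -0.09678132  0.100358  ] 1.587964560689663 [np.float64(-0.0971038216845185)] [ 0.43686879  0.83161362 -1.65426649]
```

```bash
python3 -m crank '[[[0,-0.5,2,0,0,0,1],[0,0,2,0,0,0,1],[0,0,2,0,0,0,1],[0,0,1.5,0,0,0,1],[0,0,1.5,0,0,0,1],[0,0,1.5,0,0,0,1],[0,0,1.5,0,0,0,1],[0,0,1,0,0,0,1],[0,0,0,0,0,0,1],[0,0,0,0,0,0,1]]]'
python3 -m crank '[[[0,0,1,0,0,0,1],[0,0,1,0,0,0,1],[0,0,1,0,0,0,1],[0,0,1,0,0,0,1],[0,0,1,0,0,0,1],[0,0,1,0,0,0,1],[0,0,0,0,0,0,1],[0,0,0,0,0,0,1]]]'
```

```text
t: 15.22
tool_pos: [0.5233, -0.0979, 0.0872]
eef_rot: [-0.0, -0.008, 1.0, 0.0]
contact_force: [-0.0, 0.6, -1.3]
width: 0.0199
t: 15.88
tool_pos: [0.5233, -0.0979, 0.0811]
eef_rot: [-0.0, -0.008, 1.0, 0.0]
contact_force: [1.8, 0.3, -0.5]
width: 0.0198
```

```bash
python3 -m crank '[[[0,0,1,0,0,0,1],[0,0,1,0,0,0,1],[0,0,1,0,0,0,1],[0,0,1,0,0,0,1],[0,0,0,0,0,0,1],[0,0,0,0,0,0,1]]]'
```

```text
t: 16.38
tool_pos: [0.5234, -0.0979, 0.0772]
eef_rot: [0.0, -0.008, 1.0, -0.0]
contact_force: [-0.0, -0.2, -0.1]
width: 0.0199
```

```bash
python3 -m crank '[[[0,0,0.7,0,0,0,1],[0,0,0.7,0,0,0,1],[0,0,0.6,0,0,0,1],[0,0,0,0,0,0,1],[0,0,0,0,0,0,1],[0,0,0,0,0,0,1]]]'; python3 -m crank '[[[0,0,0.7,0,0,0,1],[0,0,0.7,0,0,0,1],[0,0,0,0,0,0,1],[0,0,0,0,0,0,1]]]'
```

```text
t: 16.88
tool_pos: [0.5235, -0.0979, 0.0754]
eef_rot: [0.0, -0.008, 1.0, -0.0]
contact_force: [-0.2, -0.2, 5.5]
width: 0.0196
t: 17.22
tool_pos: [0.5235, -0.098, 0.074]
eef_rot: [0.0, -0.008, 1.0, -0.0]
contact_force: [-0.5, -0.4, 8.4]
width: 0.0193
```

```bash
python3 -m crank '[[[0,0,-4,0,0,0,1],[0,0,-8,0,0,0,1],[0,0,-10,0,0,0,1],[0,0,-5,0,0,0,1],[0,-19.5,0,0,0,0,1],[0,-20,0,0,0,0,1],[0,-20,0,0,0,0,1],[0,0,0,0,0,0,1],[0,0,0,0,0,0,1],[0,0,0,0,0,0,1]]]'
python3 - <<'E'
from gaps import *
p=capture("wrist");a=gaps(p,[(319,318)],130,205)
for r in (190,200,219,220): print(r,p["color"][r,306:332].mean(1).round().astype(int).tolist())
t,_,o=TR();print(t,yawy(),[np.polyval(x,t[0]) for x in a],o["contact_force"])
E
```

```text
t: 18.05
tool_pos: [0.5242, -0.1571, 0.1011]
eef_rot: [-0.0, -0.008, 1.0, 0.0]
contact_force: [-0.0, -0.0, -1.7]
width: 0.0196
gap slope -0.0000 y(.52) -0.1578 rms 0.0005 n 50
190 [48, 50, 48, 51, 51, 58, 43, 27, 17, 31, 23, 23, 29, 22, 25, 24, 55, 72, 82, 72, 78, 83, 74, 76, 76, 79]
200 [46, 46, 46, 50, 50, 57, 32, 26, 27, 22, 15, 28, 21, 24, 27, 17, 50, 74, 82, 76, 78, 76, 78, 75, 78, 73]
219 [48, 42, 45, 46, 55, 55, 46, 20, 30, 62, 67, 66, 70, 66, 70, 36, 54, 77, 74, 73, 72, 74, 77, 74, 76, 73]
220 [49, 47, 54, 46, 51, 53, 49, 20, 27, 77, 82, 78, 78, 84, 80, 51, 58, 73, 75, 73, 77, 74, 75, 76, 76, 73]
[ 0.52419389 -0.1567948   0.10098271] 1.587976785231762 [np.float64(-0.15779272743267242)] [-1.11778383 -0.44846955 -1.36387159]
```

```bash
python3 -m crank '[[[0,-0.6,2,0,0,0,1],[0,0,2,0,0,0,1],[0,0,2,0,0,0,1],[0,0,1.5,0,0,0,1],[0,0,1.5,0,0,0,1],[0,0,1.5,0,0,0,1],[0,0,1.5,0,0,0,1],[0,0,1,0,0,0,1],[0,0,0,0,0,0,1],[0,0,0,0,0,0,1]]]'
python3 -m crank '[[[0,0,1.5,0,0,0,1],[0,0,1.5,0,0,0,1],[0,0,1.5,0,0,0,1],[0,0,1.5,0,0,0,1],[0,0,0,0,0,0,1],[0,0,0,0,0,0,1]]]'
```

```text
t: 18.93
tool_pos: [0.5243, -0.158, 0.0878]
eef_rot: [-0.0, -0.008, 1.0, -0.0]
contact_force: [0.0, -0.2, -1.5]
width: 0.0196
t: 19.43
tool_pos: [0.5243, -0.158, 0.0817]
eef_rot: [-0.0, -0.008, 1.0, 0.0]
contact_force: [0.0, -0.5, -1.4]
width: 0.0193
```

```bash
python3 -m crank '[[[0,0,1,0,0,0,1],[0,0,1,0,0,0,1],[0,0,1,0,0,0,1],[0,0,1,0,0,0,1],[0,0,1,0,0,0,1],[0,0,1,0,0,0,1],[0,0,0,0,0,0,1],[0,0,0,0,0,0,1]]]'
```

```text
t: 20.1
tool_pos: [0.5243, -0.158, 0.0758]
eef_rot: [-0.0, -0.008, 1.0, 0.0]
contact_force: [-0.2, 0.3, -1.3]
width: 0.0196
```

```bash
python3 -m crank '[[[0,0,1.5,0,0,0,1],[0,0,1.5,0,0,0,1],[0,0,1.5,0,0,0,1],[0,0,1.5,0,0,0,1],[0,0,0,0,0,0,1],[0,0,0,0,0,0,1]]]'
python3 -m crank '[[[0,0,1.5,0,0,0,1],[0,0,1.5,0,0,0,1],[0,0,1.5,0,0,0,1],[0,0,1.5,0,0,0,1],[0,0,1.5,0,0,0,1],[0,0,1,0,0,0,1],[0,0,0,0,0,0,1],[0,0,0,0,0,0,1]]]'
```

```text
t: 20.6
tool_pos: [0.5243, -0.158, 0.0697]
eef_rot: [-0.0, -0.009, 1.0, 0.0]
contact_force: [0.2, 0.3, -1.1]
width: 0.0199
t: 21.27
tool_pos: [0.5243, -0.158, 0.0613]
eef_rot: [-0.0, -0.008, 1.0, 0.0]
contact_force: [1.1, -0.2, -1.4]
width: 0.0197
```

```bash
python3 -m crank '[[[0,0,1,0,0,0,1],[0,0,1,0,0,0,1],[0,0,1,0,0,0,1],[0,0,0.5,0,0,0,1],[0,0,0,0,0,0,1],[0,0,0,0,0,0,1]]]'; python3 -m crank '[[[0,0,0.4,0,0,0,1],[0,0,0.4,0,0,0,1],[0,0,0,0,0,0,1],[0,0,0,0,0,0,1]]]'
```

```text
t: 21.77
tool_pos: [0.5243, -0.158, 0.0578]
eef_rot: [-0.0, -0.008, 1.0, 0.0]
contact_force: [0.2, 0.3, -1.6]
width: 0.0196
t: 22.1
tool_pos: [0.5244, -0.158, 0.0571]
eef_rot: [0.0, -0.008, 1.0, -0.0]
contact_force: [-1.1, 0.9, -0.1]
width: 0.0195
```

```bash
python3 -m crank '[[[0,0,0.3,0,0,0,1],[0,0,0,0,0,0,1],[0,0,0,0,0,0,1]]]'; python3 -m crank '[[[0,0,0,0,0,0,-1],[0,0,0,0,0,0,-1],[0,0,0,0,0,0,-1],[0,0,0,0,0,0,-1],[0,0,0,0,0,0,-1],[0,0,0,0,0,0,-1],[0,0,0,0,0,0,-1],[0,0,0,0,0,0,-1],[0,0,0,0,0,0,-1],[0,0,0,0,0,0,-1]]]'
```

```text
t: 22.35
tool_pos: [0.5245, -0.1581, 0.057]
eef_rot: [0.0, -0.008, 1.0, -0.0]
contact_force: [-1.1, -0.7, 5.5]
width: 0.0195
t: 23.18
tool_pos: [0.5244, -0.158, 0.0567]
eef_rot: [0.0, -0.008, 1.0, -0.0]
contact_force: [0.0, -0.5, 0.0]
width: 0.0836
```

Plate seated on the boards and released; raise straight up, back off, and check.

```bash
python3 -m crank '[[[0,0,-8,0,0,0,-1],[0,0,-20,0,0,0,-1],[0,0,-30,0,0,0,-1],[0,0,-30,0,0,0,-1],[0,0,-30,0,0,0,-1],[-35,0,-10,0,0,0,-1],[-35,0,0,0,0,0,-1],[0,0,0,0,0,0,-1],[0,0,0,0,0,0,-1]]]'
python3 - <<'E'
from red import *
p=capture("wrist");q=capture("side")
m,c=red(p,(318,200));print("pred handle top",proj(p,[.5244,-.158,.1]))
r=cv2.minAreaRect(np.argwhere(m)[:,::-1].astype(np.float32));print(r)
cv2.imwrite("pics/c5.png",np.hstack([cv2.resize(p["color"][20:260,220:420],None,fx=2,fy=2),cv2.resize(q["color"][230:430,270:430],None,fx=2.4,fy=2.4)])[:,:,::-1])
B=box(.5244,-.158,.0174,.036,.026,.045,.05)
print("plate proj side",np.array([proj(q,X) for X in B]).round(1).tolist())
E
```

```text
t: 23.93
tool_pos: [0.5954, -0.1567, 0.185]
eef_rot: [0.0, -0.009, 1.0, -0.0]
contact_force: [-1.4, 0.7, 0.5]
width: 0.0912
bbox [307 123  23  36 792] [318.04545455 141.01388889]
pred handle top [np.float64(317.36720029469814), np.float64(143.17958587281908)]
((318.0, 140.5), (35.0, 22.0), 90.0)
plate proj side [[335.1, 390.2], [335.2, 388.3], [333.1, 373.9], [333.1, 372.0], [360.7, 388.1], [360.9, 386.2], [358.0, 371.9], [358.2, 370.0]]
```

View pics/c5.png

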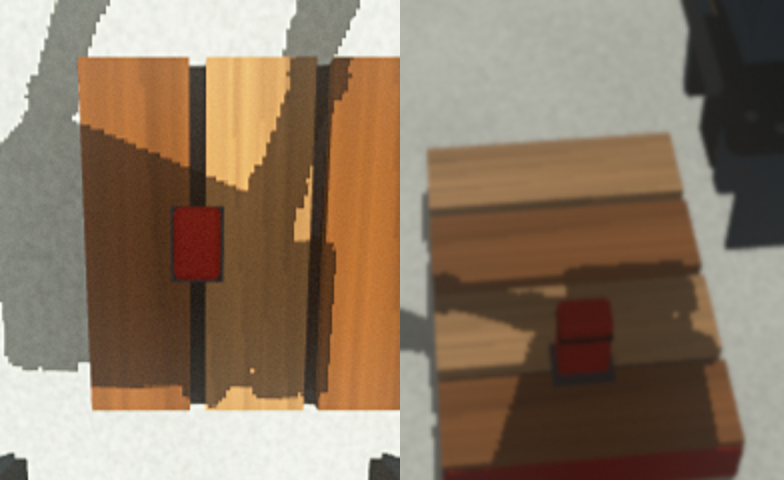

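The picture shows the feeler upright in the far gap. In the wrist view the plate is centred on the gap, with the handle at about (318,141). In the side view the plate lies flat on the boards, and the gripper is clear.

```bash
python3 -c "
from station import close_job;print(close_job())"
```

```text
the job is handed in; nothing more can be done
None
```

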